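Find the fullest topping tin

ROBOT

A 7-joint arm with a two-finger parallel gripper is mounted at the origin on the work surface. World frame = base frame: x ahead of the robot, y to its left, z up, the work surface at z = 0. Lengths are in mm, angles in degrees, forces in N, time in s.
With the tool pointing down it reaches from about 425 to 875 mm from the base axis. Payload 4.7 kg.
Tool frame: the origin (TCP) lies on the centre line of the jaws, within the pads' length; the fingertips stand 14 mm ahead of it and the grasp point (between the pads) lies 5 mm behind it; z points along the fingers, y is the direction in which the jaws open and shut (so a half turn about z gives the same grasp; the last joint's range is limited). The gripper opens to 87 mm and grips with 3 to 60 N. Pads are 19 mm wide; open, the fingers measure 117 mm over their backs; the gripper's body (75 mm by 190 mm) begins 51 mm behind the grasp point.
Start: joints at [64.75, 18.392, -4.016, 83.108, 1.295, 78.541, -3.26], TCP at [285.518, -583.955, 236.587] pointing down, gripper open.
Joint ranges: [-163.93, 163.93], [-17.29, 119.83], [-79.2, 71.16], [3.27, 140.29], [-89.18, 269.18], [5.43, 117.66], [-154.24, 154.24]. Speed limits (degrees/s): [147.25, 147.25, 180, 180, 180, 180, 180].

INTERFACE

Orientations are given as [roll, pitch, yaw] about the fixed x, y, z axes, in that order (R = Rz(yaw) Ry(pitch) Rx(roll)).
In Python, from cell import sense, capture, finish_job gives the robot as it stands.
- The arm moves only by the tool jog_arm, never from a script. Its argument "rows" is a list that holds one entry, the list of rows, each a list of 5 numbers: the closure in counts, from 0 (fully open) to 255 (shut), then the shift along the tool's x, y, z in mm, then the turn about the tool's z in rad. In form: [[[grip, x, y, z, yaw], ...]]. A call has 1 to 5 rows; each row is the pose to reach, as a shift and turn from the pose commanded when the call began, along the tool's axes at that moment; what a row does not reach only later rows make up. A row lasts 1/12 s, in which the tool goes at most 41.7 mm and 7.16 degrees, less where a joint would pass 70% of its speed; a pose out of reach is approached as far as the arm can. A call with a gripper value outside its range is refused whole. The fingers move at their own pace and stop on an object; "force" is the grip in N (left out, the last holds). Time passes only in rows, so rows that repeat a pose let the fingers close. It gives the time, the measured TCP pose, the force and the opening at its end, in the units of the state.
- sense(): the state, without advancing time (a new reading comes with each control period).
- capture(name): name is "scene" or "top" or "wrist"; returns a dict with "frame" (480x640x3 uint8, red, green, blue), "z_map" (480x640 float32, mm along the optical axis (not along the pixel's ray), 0 where there is no reading), "fx", "fy", "cx", "cy" (pixels), "rvec" (rotation vector, rad) and "tvec" (3), from world to camera coordinates, as OpenCV has them; the wrist camera has in their place "T_tool_cam" (4x4, takes a point from camera to tool coordinates, whose origin is the TCP and whose axes are the flange's). Camera axes: x right, y down, z forward; pixel columns grow to the right and rows downward; lengths in mm; the calibration is good to about 2 mm. A picture is of the moment at which its call begins: read the wrist's pose just before it.
- finish_job(): hands the job in, once; it reports no verdict.
The state is a dict: "t": time; "qpos": joint angles; "dq": joint speeds; "tau": joint torques, N m; "eef_pos": TCP position; "tool_rot": TCP orientation; "ft_force": force on the tool from outside, world axes, zero at the start; "moment": the same for the moment, N m; "grip_width": finger opening in mm.
Only numpy, scipy, OpenCV 4.12 (cv2) and the standard library are available. Lean on these libraries where they do the work, as an engineer would, in place of code of your own. Each camera call takes 0.05 s, during which the arm holds its last target.

TASK

Set the three green topping tins upright in a neat row on the low steel shelf, one centred on each black spot, putting them down gently and feeling as you go which one is heaviest. When all three stand there, let go, then take the heaviest one off the shelf and finish holding it up: upright, still in the gripper, its bottom a good 10 cm above the shelf top, with the other two left on their spots. Leave the syrup bottle, the cup and the cherry jar alone.

Things in the scene. Friction and masses are not known exactly. Their poses are not given: they have to be found in the camera images.
- tin_a: One of three closed cylindrical tins that look exactly alike: green with a pale band and a steel lid, 56 to 57 mm diameter, 95 mm high, rigid. Stands upright on the counter at the start. Origin: centre of its underside, z up. Contents are hidden and cannot slosh; the tins weigh between 0.15 and 0.8 kg, the heaviest at least 1.5 times as much as each of the other two; looks and place say nothing about which it is, only its weight does.
- tin_b: One of three closed cylindrical tins that look exactly alike: green with a pale band and a steel lid, 56 to 57 mm diameter, 95 mm high, rigid. Stands upright on the counter at the start. Origin: centre of its underside, z up. Contents are hidden and cannot slosh; the tins weigh between 0.15 and 0.8 kg, the heaviest at least 1.5 times as much as each of the other two; looks and place say nothing about which it is, only its weight does.
- tin_c: One of three closed cylindrical tins that look exactly alike: green with a pale band and a steel lid, 56 to 57 mm diameter, 95 mm high, rigid. Stands upright on the counter at the start. Origin: centre of its underside, z up. Contents are hidden and cannot slosh; the tins weigh between 0.15 and 0.8 kg, the heaviest at least 1.5 times as much as each of the other two; looks and place say nothing about which it is, only its weight does.
- shelf: Low fixed riser shelf of pale sheet metal on the steel counter: 100 mm deep (its x), 300 mm wide (its y), flat top 60 mm above the counter, no rim. Origin: centre of its footprint at counter height; x points away from the robot, y to the robot's left, z up; it may be turned by up to 9 degrees about z. The three spots lie 90 mm apart along its y.
- spot_left (a point): Centre of the left (+y) of the three black round rubber spots (72 mm diameter, flush) on the shelf's top, at the height of the top face (60 mm over the counter). x and y axes as the shelf's.
- spot_middle (a point): Centre of the middle of the three black round rubber spots (72 mm diameter, flush) on the shelf's top, at the height of the top face (60 mm over the counter). x and y axes as the shelf's.
- spot_right (a point): Centre of the right (-y) of the three black round rubber spots (72 mm diameter, flush) on the shelf's top, at the height of the top face (60 mm over the counter). x and y axes as the shelf's.
- syrup: Red squeeze bottle with a white cap, 60 mm diameter, 180 mm high, left of the work. Loose bystander, to be left alone. Origin: centre of its underside.
- cup: Open steel cup, 76 mm across the rim, 85 mm high, right of the work. Loose bystander, to be left alone. Origin: centre of its underside.
- cherry_jar: Amber glass jar with a black lid, 68 mm diameter, 90 mm high, right of the work. Loose bystander, to be left alone. Origin: centre of its underside.

How it is judged (in metres and radians):
On the way:
1. all three tins stand upright and still on the shelf, one on each spot, none touched by the fingers (((horizontal distance between tin_a and spot_left below 0.018 m and z of tin_a in the frame of spot_left between -0.006 and 0.006 m) or (horizontal distance between tin_b and spot_left below 0.018 m and z of tin_b in the frame of spot_left between -0.006 and 0.006 m) or (horizontal distance between tin_c and spot_left below 0.018 m and z of tin_c in the frame of spot_left between -0.006 and 0.006 m)) and ((horizontal distance between tin_a and spot_middle below 0.018 m and z of tin_a in the frame of spot_middle between -0.006 and 0.006 m) or (horizontal distance between tin_b and spot_middle below 0.018 m and z of tin_b in the frame of spot_middle between -0.006 and 0.006 m) or (horizontal distance between tin_c and spot_middle below 0.018 m and z of tin_c in the frame of spot_middle between -0.006 and 0.006 m)) and ((horizontal distance between tin_a and spot_right below 0.018 m and z of tin_a in the frame of spot_right between -0.006 and 0.006 m) or (horizontal distance between tin_b and spot_right below 0.018 m and z of tin_b in the frame of spot_right between -0.006 and 0.006 m) or (horizontal distance between tin_c and spot_right below 0.018 m and z of tin_c in the frame of spot_right between -0.006 and 0.006 m)) and angle between each of tin_a, tin_b, tin_c's own z axis and vertical below 0.12 rad and linear speed of each of tin_a, tin_b, tin_c below 0.03 m/s and contact force between each of tin_a, tin_b, tin_c and the fingers below 0.1 N), for 0.1 s.
At the end, for the whole second after the job is handed in: the heaviest tin is gripped and held still, its underside more than 80 mm above the shelf top, within 15 degrees of upright, touching nothing but the gripper; the two lighter tins stand upright, still and untouched on the shelf, each within 18 mm of the centre of a spot (((horizontal distance between tin_a and spot_left below 0.018 m and z of tin_a in the frame of spot_left between -0.006 and 0.006 m) or (horizontal distance between tin_a and spot_middle below 0.018 m and z of tin_a in the frame of spot_middle between -0.006 and 0.006 m) or (horizontal distance between tin_a and spot_right below 0.018 m and z of tin_a in the frame of spot_right between -0.006 and 0.006 m)) and ((horizontal distance between tin_c and spot_left below 0.018 m and z of tin_c in the frame of spot_left between -0.006 and 0.006 m) or (horizontal distance between tin_c and spot_middle below 0.018 m and z of tin_c in the frame of spot_middle between -0.006 and 0.006 m) or (horizontal distance between tin_c and spot_right below 0.018 m and z of tin_c in the frame of spot_right between -0.006 and 0.006 m)) and angle between each of tin_a, tin_c's own z axis and vertical below 0.12 rad and linear speed of each of tin_a, tin_c, tin_b below 0.03 m/s and contact force between each of tin_a, tin_c and the fingers below 0.1 N and z of tin_b in the frame of shelf above 0.14 m and angle between tin_b's own z axis and vertical below 0.26 rad and contact force between tin_b and the fingers above 2 N and contact force between tin_b and shelf below 0.1 N and contact force between tin_b and tin_a below 0.1 N and contact force between tin_b and tin_c below 0.1 N and contact force between tin_b and syrup below 0.1 N and contact force between tin_b and cup below 0.1 N and contact force between tin_b and cherry_jar below 0.1 N); the arm keeps its last pose, push and grip.
It fails at once if the syrup bottle, the cup or the cherry jar is shifted by more than 20 mm or tipped (distance of any of syrup, cup, cherry_jar from where it was at the start of the episode above 0.02 m or angle between any of syrup, cup, cherry_jar's own z axis and vertical above 0.3 rad).
It fails at once if a tin is knocked over (leans by more than 45 degrees) (angle between any of tin_a, tin_b, tin_c's own z axis and vertical above 0.79 rad).
It fails at once if a tin is let go in the air, its underside more than 15 mm above the shelf top's height ((height (world z) of tin_a above 0.075 m and contact force between tin_a and the fingers below 0.05 N) or (height (world z) of tin_b above 0.075 m and contact force between tin_b and the fingers below 0.05 N) or (height (world z) of tin_c above 0.075 m and contact force between tin_c and the fingers below 0.05 N)).
It fails at once if a tin is slammed on the shelf (more than 80 N between them) (contact force between any of tin_a, tin_b, tin_c and shelf above 80 N).
It also fails if it takes over 70 s, if anything falls off the work surface, if the arm or the gripper's body presses on something with over 40 N, if the wrist force passes 120 N, or if a joint passes its speed limit or range.

## Working session

There is one attempt and no reset: what is moved stays moved. The work goes in short steps, Python scripts to look and compute and a tool call to move; the robot and the scene stay as the last step left them, time stands still between calls to the robot, and variables do not carry over. Pictures are saved under pics/ and viewed, and the job is handed in when it is done.

Besides the shell and the picture viewer there is one more tool, called after "Request:" by a JSON object that holds its "api" and its "payload", one argument or row to a line. jog_arm: Moves the arm, as the interface text tells. Its arguments: {"type":"object","properties":{"rows":{"type":"array","items":{"type":"array","items":{"type":"array","items":{"type":"number"}}}},"force":{"type":"number"}},"required":["rows"]}

```bash
ls; mkdir -p pics; python3 - <<'E'
from cell import sense,capture
import cv2,json
s=sense();print(s)
for n in("scene","top"):
    c=capture(n);cv2.imwrite(f"pics/{n}0.png",c["frame"][:,:,::-1])
    print(n,{k:(v if not hasattr(v,'shape') or v.size<20 else v.shape) for k,v in c.items()})
E
```

```text
pics
{'t': 0.0, 'qpos': array([64.74897566, 18.43885058, -4.01655753, 83.17660077,  1.29530234,
       78.53964767, -3.25784928]), 'dq': array([ 0.0703817 , -0.03318025,  0.08392963,  0.04881371, -0.01292935,
       -0.02844079, -0.03020404]), 'tau': array([ 4.76401544e-05, -4.91294682e+01, -4.03829115e-01, -3.12526989e+01,
       -6.36654929e-02,  4.36449295e-02,  1.87389969e-04]), 'eef_pos': array([ 285.27049303, -583.46055645,  235.44910814]), 'tool_rot': array([-1.79890167e+02,  5.75743758e-03,  2.60640019e+01]), 'ft_force': array([ 0.23438624,  0.43089615, -0.69502091]), 'moment': array([ 0.02969951,  0.00530793, -0.04110706]), 'grip_width': 86.9579480599866}
scene {'frame': (480, 640, 3), 'z_map': (480, 640), 'fx': 438.03671129030283, 'fy': 438.03671129030283, 'cx': 319.9231389492803, 'cy': 240.13526832465644, 'rvec': array([ 1.04975326,  2.533401  , -0.92230952]), 'tvec': array([ 417.95840754, -242.02175159, 1393.12469012])}
top {'frame': (480, 640, 3), 'z_map': (480, 640), 'fx': 434.5313973629832, 'fy': 434.5313973629832, 'cx': 314.81247845444494, 'cy': 241.35763665403616, 'rvec': array([ 2.18486171, -2.15990594,  0.06465417]), 'tvec': array([-10.2862369 , 570.07973447, 845.83944913])}
```

View pics/scene0.png

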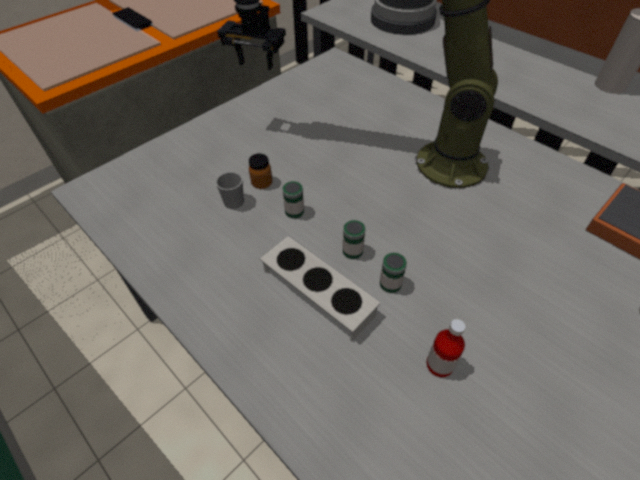

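View pics/top0.png

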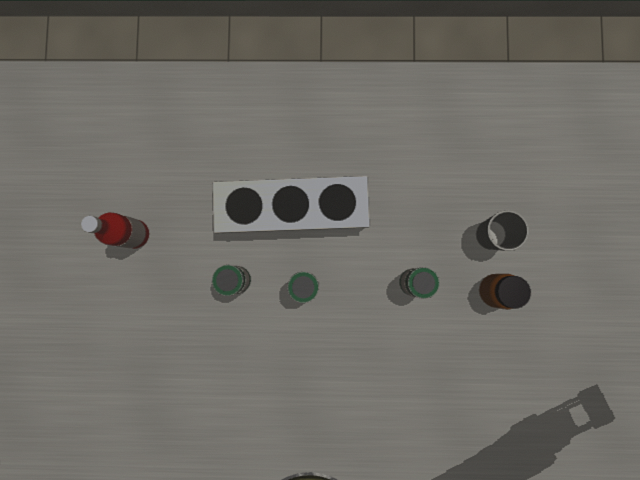

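The top view shows spots at about (244,206), (290,204) and (337,202), and tin lids at (228,281), (303,287) and (423,283). Bottle, cup and jar are at the sides. Next I'll refine these and project them.

```bash
cat > h.py <<'E'
import numpy as np,cv2
from cell import sense,capture
def plane(c,u,v,z):
    R,_=cv2.Rodrigues(np.array(c["rvec"]));t=np.array(c["tvec"])
    d=R.T@np.array([(u-c["cx"])/c["fx"],(v-c["cy"])/c["fy"],1]);o=-R.T@t
    return (o+d*(z-o[2])/d[2])
E
python3 - <<'E'
from h import *
c=capture("top");f=c["frame"].astype(int)
zm=c["z_map"]
# dark spots
R,_=cv2.Rodrigues(c["rvec"]);print("campos",-R.T@c["tvec"])
def comp(mask,box):
    x0,y0,x1,y1=box;m=np.zeros(mask.shape,np.uint8);m[y0:y1,x0:x1]=mask[y0:y1,x0:x1]
    cs,_=cv2.findContours(m,cv2.RETR_EXTERNAL,cv2.CHAIN_APPROX_NONE)
    k=max(cs,key=cv2.contourArea);return cv2.fitEllipse(k)
dark=(f.max(2)<75)
for u,v in((244,206),(290,204),(337,202)):
    e=comp(dark,(u-22,v-21,u+22,v+21));print("spot",np.round(e,1) if 0 else e,plane(c,*e[0],60).round(1))
g=((f[...,1]-f[...,0])>15)
h=cv2.cvtColor(c["frame"],cv2.COLOR_RGB2HSV)
im=c["frame"][255:320,200:450,::-1];cv2.imwrite("pics/crop1.png",cv2.resize(im,None,fx=3.2,fy=3.2,interpolation=2))
Z=zm
# depth points -> world; tins lids by height
vv,uu=np.mgrid[:480,:640]
P=np.stack([(uu-c["cx"])/c["fx"]*Z,(vv-c["cy"])/c["fy"]*Z,Z],-1).reshape(-1,3)
W=((P-c["tvec"])@R).reshape(480,640,3)
for n,(u,v) in dict(t1=(228,281),t2=(303,287),t3=(423,283),syr=(90,224),cup=(508,231),jar=(514,292)).items():
    w=W[v-24:v+25,u-24:u+25].reshape(-1,3);w=w[w[:,2]>75]
    m=w[w[:,2]>w[:,2].max()-8];print(n,len(m),m.min(0).round(),m.max(0).round(),((m.min(0)+m.max(0))/2).round(1))
print("shelf z",[W[v,u].round(1) for u,v in((244,206),(290,204),(337,202))])
E
```

```text
campos [502.36492852 -20.42846565 887.55464081]
spot ((243.51910400390625, 205.48683166503906), (35.240875244140625, 35.67139434814453), 34.97269058227539) [635.1 133.9  60. ]
spot ((290.2178039550781, 203.6354217529297), (35.3887939453125, 35.53764724731445), 4.715146064758301) [639.6  43.8  60. ]
spot ((336.95391845703125, 201.83668518066406), (35.32942581176758, 35.82176971435547), 103.03636932373047) [643.9 -46.1  60. ]
t1 8 [502. -20. 888.] [502. -20. 888.] [502.4 -20.4 887.6]
t2 14 [502. -20. 888.] [502. -20. 888.] [502.4 -20.4 887.6]
t3 6 [502. -20. 888.] [502. -20. 888.] [502.4 -20.4 887.6]
syr 4 [502. -20. 888.] [502. -20. 888.] [502.4 -20.4 887.6]
cup 13 [502. -20. 888.] [502. -20. 888.] [502.4 -20.4 887.6]
jar 6 [502. -20. 888.] [502. -20. 888.] [502.4 -20.4 887.6]
shelf z [array([633.8, 132.6,  61.9]), array([638.7,  44.1,  61.1]), array([643.4, -46.2,  60.8])]
```

View pics/crop1.png

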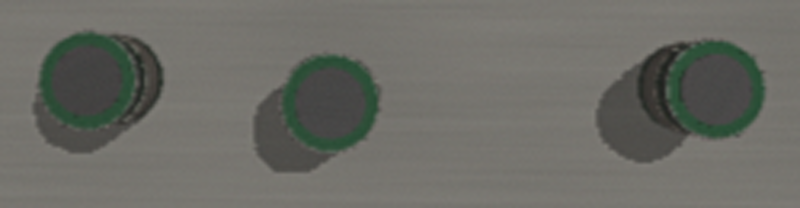

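The lid centres in the enlarged crop map to about (227.2,280), (303.4,286.9) and (423.8,282.8).

```bash
python3 - <<'E'
from h import *
c=capture("top");Z=c["z_map"];R,_=cv2.Rodrigues(c["rvec"])
for n,(u,v) in dict(t1=(227.2,280),t2=(303.4,286.9),t3=(423.8,282.8)).items(): print(n,plane(c,u,v,95).round(1))
vv,uu=np.mgrid[:480,:640]
P=np.stack([(uu-c["cx"])/c["fx"]*Z,(vv-c["cy"])/c["fy"]*Z,Z],-1).reshape(-1,3)
W=((P-c["tvec"])@R).reshape(480,640,3);W[Z==0]=np.nan
for n,(u,v,lo) in dict(t1=(228,281,85),t2=(303,287,85),t3=(423,283,85),syr=(90,224,165),syrb=(113,229,80),cup=(508,231,75),jar=(514,292,80)).items():
    w=W[v-24:v+25,u-24:u+25].reshape(-1,3);w=w[(w[:,2]>lo)&(w[:,2]<250)]
    print(n,len(w),np.percentile(w,1,0).round(),np.percentile(w,99,0).round(),((np.percentile(w,1,0)+np.percentile(w,99,0))/2).round(1))
E
```

```text
t1 [492.  153.8  95. ]
t2 [481.3  14.6  95. ]
t3 [ 491.4 -203.1   95. ]
t1 782 [466. 127.  88.] [519. 181.  99.] [492.7 154.   93.9]
t2 766 [455. -10.  93.] [508.  43.  99.] [481.7  16.2  96. ]
t3 801 [ 466. -227.   89.] [ 518. -174.   99.] [ 492.  -200.9   94. ]
syr 281 [570. 353. 167.] [596. 380. 183.] [582.8 366.8 175. ]
syrb 1169 [554. 338.  82.] [610. 384. 182.] [582.4 361.1 131.9]
cup 447 [ 553. -396.   75.] [ 626. -323.   88.] [ 589.4 -359.6   81.9]
jar 917 [ 450. -393.   81.] [ 506. -337.   94.] [ 477.7 -365.2   87.4]
```

```bash
cat >> h.py <<'E'
from scipy.spatial.transform import Rotation as Ro
def go(x,y,z,yaw=92.8):
    s=sense();p=np.array(s["eef_pos"]);R=Ro.from_euler("xyz",s["tool_rot"],degrees=True).as_matrix()
    d=R.T@(np.array([x,y,z])-p)
    print("t",round(s["t"],2),"pos",p.round(1),"rot",np.round(s["tool_rot"],2),"F",np.round(s["ft_force"],2),"w",round(s["grip_width"],1))
    print("shift",d.round(1),"turn",round(np.deg2rad((s["tool_rot"][2]-yaw)),4))
SP=dict(L=(635.1,133.9),M=(639.6,43.8),R=(643.9,-46.1))
E
```

Request:
{"api": "jog_arm", "payload": {
  "rows": [
    [[0, 32, -23, 0, -0.12], [0, 64, -46, 0, -0.24], [0, 96, -69, 0, -0.36], [0, 128, -92, 0, -0.48], [0, 160, -115, 0, -0.6]]
  ],
  "force": 30
}}

```text
t: 0.62
eef_pos: [379.2, -408.5, 236.4]
tool_rot: [-180.0, 0.0, 60.8]
ft_force: [1.3, -0.8, 0.4]
grip_width: 86.8
```

```bash
python3 -c "
from h import *
go(491.5,-202,200)"
```

```text
t 0.62 pos [ 379.2 -408.5  236.4] rot [-1.7999e+02  1.0000e-02  6.0760e+01] F [ 1.3  -0.84  0.45] w 86.8
shift [235.1  -2.9  36.4] turn -0.5591
```

Request:
{"api": "jog_arm", "payload": {
  "rows": [
    [[0, 40, 0, 0, -0.11], [0, 80, -1, 0, -0.22], [0, 120, -1, 0, -0.33], [0, 160, -2, 0, -0.44], [0, 200, -2, 0, -0.555]]
  ]
}}

```text
t: 1.03
eef_pos: [476.1, -233.6, 236.7]
tool_rot: [180.0, 0.0, 92.5]
ft_force: [1.8, 0.2, -0.5]
grip_width: 86.9
```

```bash
python3 -c "
from h import *
go(491.5,-202,160)"
```

```text
t 1.03 pos [ 476.1 -233.6  236.7] rot [1.800e+02 3.000e-02 9.254e+01] F [ 1.8   0.25 -0.52] w 86.9
shift [30.9 16.8 76.6] turn -0.0046
```

Request:
{"api": "jog_arm", "payload": {
  "rows": [
    [[0, 30, 17, 0, 0], [0, 30, 17, 0, 0], [0, 30, 17, 20, 0], [0, 30, 17, 40, 0], [0, 30, 17, 40, 0]]
  ]
}}

```text
t: 1.45
eef_pos: [489.1, -204.0, 192.8]
tool_rot: [-179.7, -0.2, 92.3]
ft_force: [-1.4, 0.7, -1.4]
grip_width: 87.1
```

```bash
python3 -c "
from h import *
go(491.5,-202,55)
s=sense();c=capture('wrist');cv2.imwrite('pics/w1.png',c['frame'][:,:,::-1]);print(c['T_tool_cam'].round(2),c['fx'],c['cx'],c['cy'])"
```

```text
t 1.45 pos [ 489.1 -204.   192.8] rot [-1.7966e+02 -1.6000e-01  9.2250e+01] F [-1.45  0.69 -1.39] w 87.1
shift [  1.5   3.3 137.8] turn -0.0096
[[  -0.     -0.96   -0.27   73.29]
 [   1.     -0.     -0.      1.02]
 [   0.     -0.27    0.96 -148.08]
 [   0.      0.      0.      1.  ]] 331.5520198910891 321.3395235988778 241.90878752245598
```

View pics/w1.png

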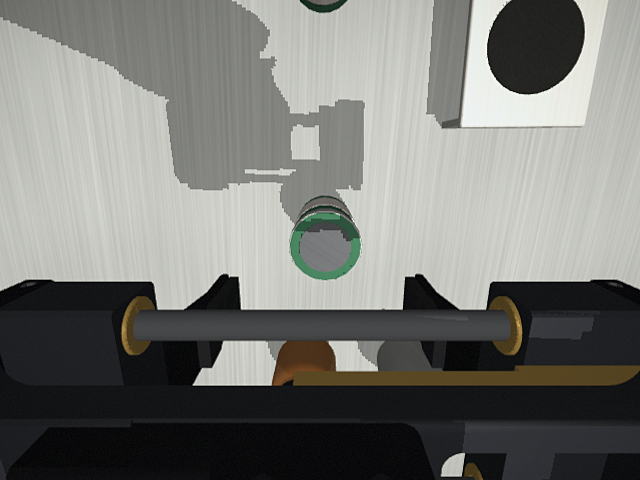

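The wrist view shows the lid at (325,246), almost centred between the fingers, with the jar and cup behind the gripper bar. I'll cross-check the position from this camera.

```bash
cat >> h.py <<'E'
def wplane(s,c,u,v,z):
    R=Ro.from_euler("xyz",s["tool_rot"],degrees=True).as_matrix();T=np.array(c["T_tool_cam"])
    d=R@T[:3,:3]@np.array([(u-c["cx"])/c["fx"],(v-c["cy"])/c["fy"],1]);o=R@T[:3,3]+s["eef_pos"]
    return (o+d*(z-o[2])/d[2])
E
python3 -c "
from h import *
s=sense();c=capture('wrist');print(wplane(s,c,325.5,246,95))
print(wplane(s,c,536,43,60))
go(490.5,-202,55)"
```

```text
[ 493.56007998 -203.42482765   95.        ]
[646.81488309 -47.31529138  60.        ]
t 1.55 pos [ 490.9 -204.9  196.2] rot [-1.7992e+02 -4.0000e-02  9.2210e+01] F [ 1.12 -0.06  0.24] w 86.9
shift [ 2.800e+00 -1.000e-01  1.412e+02] turn -0.0103
```

Request:
{"api": "jog_arm", "payload": {
  "rows": [
    [[0, 2, 1, 35, -0.01], [0, 2, 1, 70, -0.01], [0, 2, 1, 100, -0.01], [0, 2, 1, 120, -0.01], [0, 2, 1, 120, -0.01]]
  ]
}}

```text
t: 1.97
eef_pos: [489.9, -202.3, 73.5]
tool_rot: [-179.7, -0.2, 92.8]
ft_force: [-1.7, 0.2, -0.7]
grip_width: 87.4
```

Request:
{"api": "jog_arm", "payload": {
  "rows": [
    [[0, 0, 0, 12, 0], [0, 0, 0, 21, 0], [0, 0, 0, 21, 0]]
  ]
}}

```text
t: 2.22
eef_pos: [492.4, -203.0, 55.3]
tool_rot: [-180.0, 0.0, 92.8]
ft_force: [-0.3, 0.4, -0.1]
grip_width: 86.8
```

```bash
python3 -c "
from h import *
go(491.5,-202.5,55)
"
```

```text
t 2.22 pos [ 492.4 -203.    55.3] rot [-179.99    0.     92.79] F [-0.27  0.4  -0.13] w 86.8
shift [ 0.5 -0.9  0.3] turn -0.0002
```

Request:
{"api": "jog_arm", "payload": {
  "rows": [
    [[255, 0, 0, 0, 0], [255, 0, 0, 0, 0], [255, 0, 0, 0, 0], [255, 0, 0, 0, 0], [255, 0, 0, 0, 0]]
  ],
  "force": 30
}}

```text
t: 2.63
eef_pos: [492.7, -202.9, 56.1]
tool_rot: [180.0, 0.0, 92.8]
ft_force: [-0.4, -0.3, 0.9]
grip_width: 61.6
```

Request:
{"api": "jog_arm", "payload": {
  "rows": [
    [[255, 0, 0, 0, 0], [255, 0, 0, 0, 0], [255, 0, 0, 0, 0], [255, 0, 0, 0, 0], [255, 0, 0, 0, 0]]
  ]
}}

```text
t: 3.05
eef_pos: [492.3, -202.9, 55.9]
tool_rot: [-180.0, 0.0, 92.8]
ft_force: [-1.8, 0.2, 4.5]
grip_width: 55.7
```

Request:
{"api": "jog_arm", "payload": {
  "rows": [
    [[255, 0, 0, -5, 0], [255, 0, 0, -15, 0], [255, 0, 0, -30, 0], [255, 0, 0, -40, 0], [255, 0, 0, -40, 0]]
  ],
  "force": 40
}}

```text
t: 3.47
eef_pos: [494.3, -203.3, 98.2]
tool_rot: [179.8, 0.1, 92.8]
ft_force: [1.5, -0.5, -1.9]
grip_width: 55.5
```

Request:
{"api": "jog_arm", "payload": {
  "rows": [
    [[255, 0, 0, -20, 0], [255, 0, 0, -50, 0], [255, 0, 0, -80, 0], [255, 0, 0, -100, 0], [255, 0, 0, -110, 0]]
  ]
}}

```text
t: 3.88
eef_pos: [493.7, -203.1, 208.4]
tool_rot: [179.8, 0.1, 92.8]
ft_force: [0.5, -0.2, -1.5]
grip_width: 55.3
```

Request:
{"api": "jog_arm", "payload": {
  "rows": [
    [[255, 0, 0, 0, 0], [255, 0, 0, 0, 0], [255, 0, 0, 0, 0], [255, 0, 0, 0, 0], [255, 0, 0, 0, 0]]
  ]
}}

```text
t: 4.3
eef_pos: [491.6, -202.4, 203.9]
tool_rot: [-179.9, -0.1, 92.8]
ft_force: [-0.3, 0.3, -2.4]
grip_width: 55.4
```

```bash
python3 -c "
from h import *
go(643.9,-46.1,205)
for i in range(5):
    s=sense();print(s['ft_force'].round(2),s['moment'].round(3),s['tau'].round(2),round(s['t'],2));c=capture('wrist')
cv2.imwrite('pics/w2.png',c['frame'][:,:,::-1])
"
```

```text
t 4.3 pos [ 491.6 -202.4  203.9] rot [-1.7987e+02 -8.0000e-02  9.2810e+01] F [-0.29  0.3  -2.43] w 55.4
shift [148.7 159.8  -1.2] turn 0.0002
[-0.29  0.3  -2.43] [ 0.072 -0.05  -0.009] [  0.   -35.16  -1.62 -31.44  -0.04   0.08  -0.  ] 4.3
[ 0.53 -0.56 -2.42] [-0.001 -0.102  0.025] [  0.   -35.05  -1.6  -31.38  -0.04   0.08  -0.  ] 4.35
[ 0.29 -0.54 -1.07] [-0.003 -0.059  0.025] [ 1.000e-02 -3.499e+01 -1.600e+00 -3.135e+01 -4.000e-02  8.000e-02
 -0.000e+00] 4.4
[ 1.09  0.1  -3.38] [ 0.009 -0.058  0.043] [ 1.000e-02 -3.495e+01 -1.590e+00 -3.135e+01 -4.000e-02  7.000e-02
 -0.000e+00] 4.45
[ 0.09  0.06 -2.67] [-0.007 -0.137 -0.002] [  0.   -34.93  -1.59 -31.36  -0.04   0.07  -0.  ] 4.5
```

View pics/w2.png

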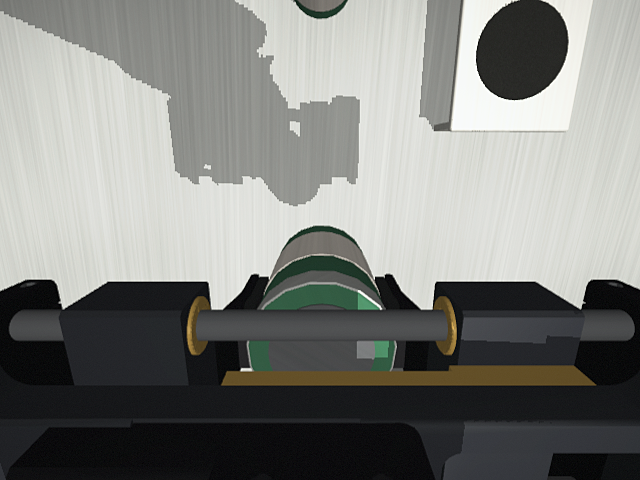

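The tin is held, and its weight is about 2.4 N. I'll move it to the right spot.

Request:
{"api": "jog_arm", "payload": {
  "rows": [
    [[255, 15, 16, 0, 0], [255, 42, 45, 0, 0], [255, 69, 74, 0, 0], [255, 96, 103, 0, 0], [255, 120, 129, 0, 0]]
  ]
}}

```text
t: 4.97
eef_pos: [616.8, -74.5, 205.6]
tool_rot: [180.0, -0.0, 92.8]
ft_force: [0.5, 0.7, -2.7]
grip_width: 55.6
```

Request:
{"api": "jog_arm", "payload": {
  "rows": [
    [[255, 18, 19, 0, 0], [255, 26, 28, 0, 0], [255, 28.7, 30.8, 0, 0], [255, 28.7, 30.8, 0, 0], [255, 28.7, 30.8, 20, 0]]
  ]
}}

```text
t: 5.38
eef_pos: [646.6, -48.3, 189.4]
tool_rot: [179.6, 0.2, 92.7]
ft_force: [0.8, -0.8, -2.0]
grip_width: 55.6
```

Request:
{"api": "jog_arm", "payload": {
  "rows": [
    [[255, 0, 0, 15, 0], [255, 0, 0, 30, 0], [255, 0, 0, 40, 0], [255, 0, 0, 45, 0], [255, 0, 0, 45, 0]]
  ]
}}

```text
t: 5.8
eef_pos: [643.5, -48.2, 139.4]
tool_rot: [-179.9, 0.0, 92.7]
ft_force: [0.3, -0.2, -2.2]
grip_width: 55.2
```

```bash
python3 -c "
from h import *
go(643.9,-46.1,116)
capture('wrist');go(643.9,-46.1,116)
s=sense();c=capture('scene');cv2.imwrite('pics/s2.png',cv2.resize(c['frame'][180:360,220:460,::-1],None,fx=3,fy=3))
"
```

```text
t 5.8 pos [643.5 -48.2 139.4] rot [-1.7986e+02  4.0000e-02  9.2690e+01] F [ 0.31 -0.23 -2.2 ] w 55.2
shift [ 2.1  0.6 23.4] turn -0.0019
t 5.85 pos [644.3 -47.6 140.5] rot [-1.7996e+02  4.0000e-02  9.2730e+01] F [ 0.82 -0.34 -1.51] w 55.4
shift [ 1.5 -0.3 24.5] turn -0.0013
```

View pics/s2.png

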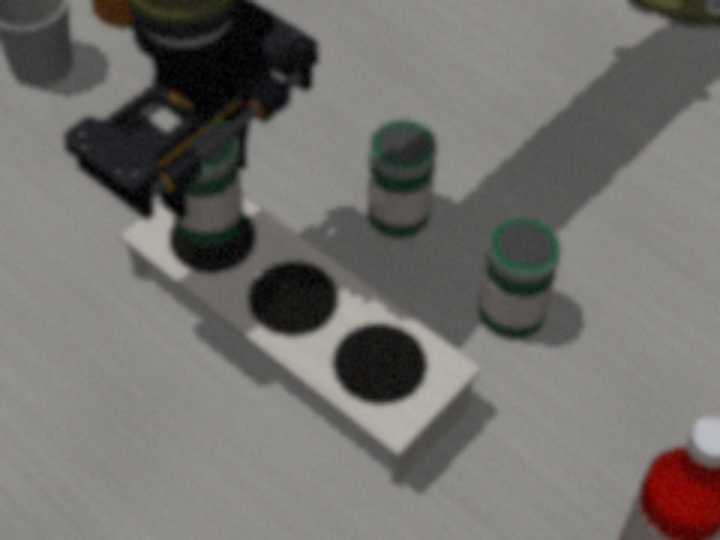

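The tin hangs just above the right spot, seen at (212,235) in the crop. I'll lower it gently.

Request:
{"api": "jog_arm", "payload": {
  "rows": [
    [[255, 1.5, 0, 7, 0], [255, 1.5, 0, 14, 0], [255, 1.5, 0, 18, 0], [255, 1.5, 0, 20, 0], [255, 1.5, 0, 20, 0]]
  ]
}}

```text
t: 6.32
eef_pos: [644.1, -44.8, 119.6]
tool_rot: [-179.9, -0.0, 92.8]
ft_force: [0.3, -0.3, -2.4]
grip_width: 55.2
```

Request:
{"api": "jog_arm", "payload": {
  "rows": [
    [[255, 0, 0, 1, 0], [255, 0, 0, 2, 0], [255, 0, 0, 3, 0], [255, 0, 0, 3, 0], [255, 0, 0, 3, 0]]
  ]
}}

```text
t: 6.73
eef_pos: [644.7, -44.9, 117.6]
tool_rot: [180.0, 0.0, 92.8]
ft_force: [-0.1, 1.6, -2.7]
grip_width: 55.4
```

Request:
{"api": "jog_arm", "payload": {
  "rows": [
    [[255, 0, 0, 0.5, 0], [255, 0, 0, 1, 0], [255, 0, 0, 1.5, 0], [255, 0, 0, 1.5, 0]]
  ]
}}

```text
t: 7.07
eef_pos: [644.7, -44.9, 116.0]
tool_rot: [-180.0, 0.0, 92.8]
ft_force: [0.3, 0.2, -2.1]
grip_width: 55.5
```

Request:
{"api": "jog_arm", "payload": {
  "rows": [
    [[255, 0, 0, 0.5, 0], [255, 0, 0, 1, 0], [255, 0, 0, 1.5, 0], [255, 0, 0, 1.5, 0]]
  ]
}}

```text
t: 7.4
eef_pos: [644.7, -44.9, 115.9]
tool_rot: [180.0, 0.0, 92.8]
ft_force: [-3.0, 0.1, 6.0]
grip_width: 55.4
```

Contact: the force rose to +6 N. Releasing.

Request:
{"api": "jog_arm", "payload": {
  "rows": [
    [[0, 0, 0, 0, 0], [0, 0, 0, 0, 0], [0, 0, 0, 0, 0], [0, 0, 0, 0, 0], [0, 0, 0, 0, 0]]
  ]
}}

```text
t: 7.82
eef_pos: [644.7, -44.9, 114.4]
tool_rot: [180.0, -0.0, 92.8]
ft_force: [-0.4, -0.6, 0.4]
grip_width: 80.4
```

Request:
{"api": "jog_arm", "payload": {
  "rows": [
    [[0, 0, 0, 0, 0], [0, 0, 0, -5, 0], [0, 0, 0, -25, 0], [0, 0, 0, -55, 0], [0, 0, 0, -85, 0]]
  ]
}}

```text
t: 8.23
eef_pos: [643.9, -44.9, 199.9]
tool_rot: [-179.9, -0.0, 92.8]
ft_force: [1.3, 0.7, 0.8]
grip_width: 86.7
```

```bash
python3 -c "
from h import *
go(481.5,15.2,200)"
```

```text
t 8.23 pos [643.9 -44.9 199.9] rot [-1.7988e+02 -2.0000e-02  9.2820e+01] F [1.32 0.68 0.82] w 86.7
shift [  68.  -159.3    0.2] turn 0.0003
```

Request:
{"api": "jog_arm", "payload": {
  "rows": [
    [[0, 13, -31, 0, 0], [0, 28, -65, 0, 0], [0, 43, -100, 0, 0], [0, 57, -134, 0, 0], [0, 66, -155, 0, 0]]
  ]
}}

```text
t: 8.65
eef_pos: [483.6, 15.0, 199.6]
tool_rot: [-179.9, 0.0, 92.9]
ft_force: [-0.3, 0.2, -0.4]
grip_width: 87.2
```

Request:
{"api": "jog_arm", "payload": {
  "rows": [
    [[0, 2, -4.3, 0, 0], [0, 2, -4.3, 0, 0], [0, 2, -4.3, 0, 0], [0, 2, -4.3, 0, 0]]
  ]
}}

```text
t: 8.98
eef_pos: [483.4, 14.6, 199.9]
tool_rot: [179.9, -0.0, 92.8]
ft_force: [-0.2, -0.7, -0.4]
grip_width: 87.0
```

```bash
python3 -c "
from h import *
go(481.5,15.2,55)
s=sense();c=capture('wrist');cv2.imwrite('pics/w3.png',c['frame'][:,:,::-1]);c=capture('top');cv2.imwrite('pics/t3.png',c['frame'][:,:,::-1])"
```

```text
t 8.98 pos [483.4  14.6 199.9] rot [ 1.7994e+02 -1.0000e-02  9.2760e+01] F [-0.24 -0.66 -0.41] w 87.0
shift [  0.6  -2.1 144.9] turn -0.0007
```

View pics/w3.png

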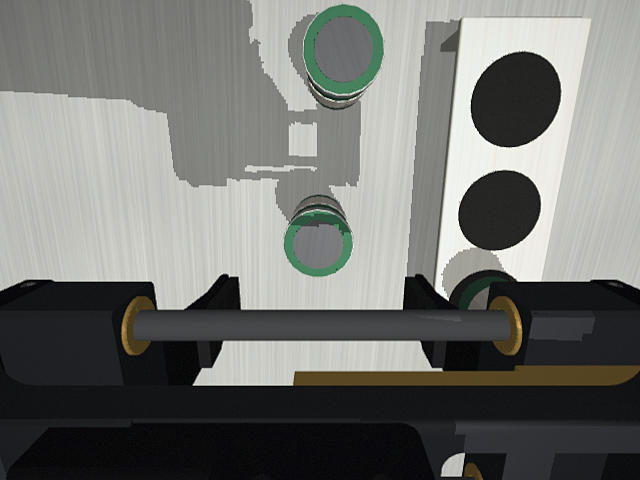

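View pics/t3.png

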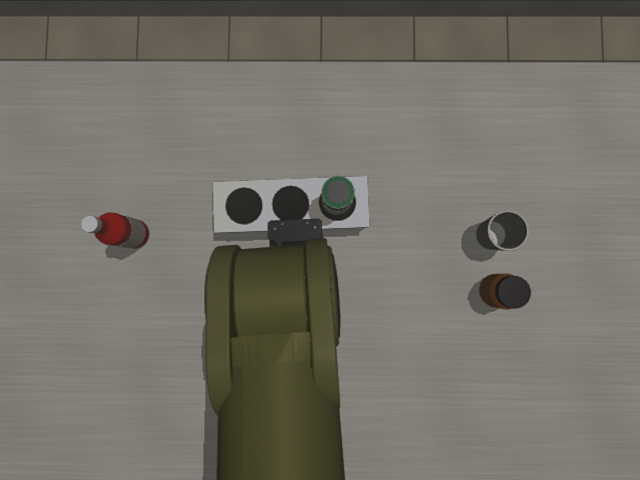

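The wrist view has the middle tin's lid at (318,243). The top view has the placed tin's lid at (338,192).

```bash
python3 -c "
from h import *
s=sense();c=capture('wrist');print(wplane(s,c,318.5,243,95),wplane(s,c,343.5,50,95))
c=capture('top');print('placed',plane(c,338,191.8,155))
go(482,15.2,55)
"
```

```text
[481.70860086  16.58582051  95.        ] [492.49665288 153.8436714   95.        ]
placed [644.93261693 -44.8003941  155.        ]
t 9.18 pos [482.8  15.  199.3] rot [-1.7998e+02 -6.0000e-02  9.2780e+01] F [-0.82 -0.91 -0.71] w 87.1
shift [ 1.000e-01 -8.000e-01  1.443e+02] turn -0.0004
```

Placed tin is within about 2 mm of its spot. Next is the middle tin.

Request:
{"api": "jog_arm", "payload": {
  "rows": [
    [[0, 0.5, -0.8, 35, 0], [0, 0.5, -0.8, 70, 0], [0, 0.5, -0.8, 105, 0], [0, 0.5, -0.8, 125, 0], [0, 0.5, -0.8, 135, 0]]
  ]
}}

```text
t: 9.6
eef_pos: [479.3, 15.7, 61.2]
tool_rot: [-179.7, -0.1, 92.8]
ft_force: [-0.4, -0.7, 0.0]
grip_width: 86.9
```

Request:
{"api": "jog_arm", "payload": {
  "rows": [
    [[0, 0, 0, 6, 0], [0, 0, 0, 9, 0], [0, 0, 0, 9, 0], [255, 0, 0, 9, 0], [255, 0, 0, 9, 0]]
  ]
}}

```text
t: 10.02
eef_pos: [482.6, 15.6, 56.8]
tool_rot: [179.9, 0.0, 92.8]
ft_force: [0.3, 0.4, -0.1]
grip_width: 80.1
```

Request:
{"api": "jog_arm", "payload": {
  "rows": [
    [[255, 0, 0, 0, 0], [255, 0, 0, 0, 0], [255, 0, 0, 0, 0], [255, 0, 0, 0, 0], [255, 0, 0, 0, 0]]
  ]
}}

```text
t: 10.43
eef_pos: [481.4, 15.6, 55.8]
tool_rot: [-180.0, 0.0, 92.8]
ft_force: [-0.4, -0.3, 2.6]
grip_width: 55.8
```

Request:
{"api": "jog_arm", "payload": {
  "rows": [
    [[255, 0, 0, 0, 0], [255, 0, 0, 0, 0], [255, 0, 0, 0, 0], [255, 0, 0, 0, 0]]
  ]
}}

```text
t: 10.77
eef_pos: [481.4, 15.6, 55.8]
tool_rot: [-180.0, 0.0, 92.8]
ft_force: [-2.2, -0.3, 5.2]
grip_width: 55.5
```

Request:
{"api": "jog_arm", "payload": {
  "rows": [
    [[255, 0, 0, -5, 0], [255, 0, 0, -15, 0], [255, 0, 0, -30, 0], [255, 0, 0, -40, 0], [255, 0, 0, -40, 0]]
  ]
}}

```text
t: 11.18
eef_pos: [483.2, 15.8, 97.9]
tool_rot: [179.7, 0.0, 92.8]
ft_force: [0.4, -0.7, -2.5]
grip_width: 55.0
```

Request:
{"api": "jog_arm", "payload": {
  "rows": [
    [[255, 0, 0, -20, 0], [255, 0, 0, -50, 0], [255, 0, 0, -80, 0], [255, 0, 0, -100, 0], [255, 0, 0, -110, 0]]
  ]
}}

```text
t: 11.6
eef_pos: [482.7, 15.8, 208.2]
tool_rot: [179.8, 0.1, 92.8]
ft_force: [0.1, -0.2, -3.6]
grip_width: 55.7
```

Request:
{"api": "jog_arm", "payload": {
  "rows": [
    [[255, 0, 0, 0, 0], [255, 0, 0, 0, 0], [255, 0, 0, 0, 0], [255, 0, 0, 0, 0], [255, 0, 0, 0, 0]]
  ]
}}

```text
t: 12.02
eef_pos: [480.5, 15.7, 204.0]
tool_rot: [-179.9, -0.0, 92.8]
ft_force: [0.3, -0.9, -4.7]
grip_width: 55.5
```

```bash
python3 -c "
from h import *
F=[]
for i in range(4):
    s=sense();F.append(s['ft_force'][2]);c=capture('wrist')
print(np.round(F,2),np.mean(F))
go(639.6,43.8,205)
"
```

```text
[-4.65 -2.82 -3.14 -2.1 ] -3.178082194604248
t 12.22 pos [481.2  15.7 205.1] rot [-1.7995e+02 -1.0000e-02  9.2810e+01] F [-0.06 -0.14 -2.82] w 55.6
shift [ 2.030e+01  1.596e+02 -1.000e-01] turn 0.0002
```

Request:
{"api": "jog_arm", "payload": {
  "rows": [
    [[255, 10, 15, 0, 0], [255, 20, 45, 0, 0], [255, 20, 78, 0, 0], [255, 20, 112, 0, 0], [255, 20, 140, 0, 0]]
  ]
}}

```text
t: 12.63
eef_pos: [622.4, 42.3, 205.0]
tool_rot: [180.0, -0.0, 92.8]
ft_force: [0.5, -0.5, -1.7]
grip_width: 55.4
```

Request:
{"api": "jog_arm", "payload": {
  "rows": [
    [[255, 0.3, 14, 0, 0], [255, 0.3, 19.6, 0, 0], [255, 0.3, 19.6, 0, 0], [255, 0.3, 19.6, 0, 0], [255, 0.3, 19.6, 20, 0]]
  ]
}}

```text
t: 13.05
eef_pos: [641.3, 44.5, 189.6]
tool_rot: [179.6, 0.0, 92.8]
ft_force: [-0.0, 0.2, -3.4]
grip_width: 55.3
```

Request:
{"api": "jog_arm", "payload": {
  "rows": [
    [[255, 0, 0, 15, 0], [255, 0, 0, 30, 0], [255, 0, 0, 45, 0], [255, 0, 0, 55, 0], [255, 0, 0, 55, 0]]
  ]
}}

```text
t: 13.47
eef_pos: [637.4, 43.2, 128.4]
tool_rot: [-179.7, 0.0, 92.8]
ft_force: [-0.3, 0.1, -2.7]
grip_width: 55.1
```

Request:
{"api": "jog_arm", "payload": {
  "rows": [
    [[255, 0, 0, 0, 0], [255, 0, 0, 0, 0]]
  ]
}}

```text
t: 13.63
eef_pos: [640.2, 43.9, 131.8]
tool_rot: [179.9, 0.0, 92.8]
ft_force: [0.7, -0.1, -3.0]
grip_width: 55.4
```

```bash
python3 -c "
from h import *
go(639.6,43.8,116)
"
```

```text
t 13.63 pos [640.2  43.9 131.8] rot [1.7991e+02 1.0000e-02 9.2810e+01] F [ 0.73 -0.11 -2.99] w 55.4
shift [-0.  -0.6 15.8] turn 0.0001
```

Request:
{"api": "jog_arm", "payload": {
  "rows": [
    [[255, 0, 0, 4, 0], [255, 0, 0, 8, 0], [255, 0, 0, 11, 0], [255, 0, 0, 11, 0], [255, 0, 0, 11, 0]]
  ]
}}

```text
t: 14.05
eef_pos: [639.6, 43.7, 119.2]
tool_rot: [-180.0, 0.0, 92.8]
ft_force: [-0.9, 0.6, -3.6]
grip_width: 55.1
```

Request:
{"api": "jog_arm", "payload": {
  "rows": [
    [[255, 0, 0, 1, 0], [255, 0, 0, 2, 0], [255, 0, 0, 2, 0], [255, 0, 0, 2, 0]]
  ]
}}

```text
t: 14.38
eef_pos: [639.8, 43.8, 117.5]
tool_rot: [-180.0, 0.0, 92.8]
ft_force: [0.0, 0.3, -2.6]
grip_width: 55.4
```

Request:
{"api": "jog_arm", "payload": {
  "rows": [
    [[255, 0, 0, 0.5, 0], [255, 0, 0, 1, 0], [255, 0, 0, 1, 0], [255, 0, 0, 1, 0]]
  ]
}}

```text
t: 14.72
eef_pos: [639.8, 43.8, 116.5]
tool_rot: [-180.0, 0.0, 92.8]
ft_force: [0.4, 0.6, -4.2]
grip_width: 55.1
```

Request:
{"api": "jog_arm", "payload": {
  "rows": [
    [[255, 0, 0, 0.5, 0], [255, 0, 0, 1, 0], [255, 0, 0, 1, 0], [255, 0, 0, 1, 0]]
  ]
}}

```text
t: 15.05
eef_pos: [639.9, 43.8, 115.9]
tool_rot: [180.0, 0.0, 92.8]
ft_force: [-0.6, -0.6, -0.2]
grip_width: 55.6
```

Request:
{"api": "jog_arm", "payload": {
  "rows": [
    [[255, 0, 0, 0.3, 0], [255, 0, 0, 0.6, 0], [255, 0, 0, 0.6, 0], [255, 0, 0, 0.6, 0]]
  ]
}}

```text
t: 15.38
eef_pos: [639.9, 43.8, 115.8]
tool_rot: [180.0, 0.0, 92.8]
ft_force: [-3.1, -0.2, 5.7]
grip_width: 55.1
```

Request:
{"api": "jog_arm", "payload": {
  "rows": [
    [[0, 0, 0, 0, 0], [0, 0, 0, 0, 0], [0, 0, 0, 0, 0], [0, 0, 0, 0, 0], [0, 0, 0, 0, 0]]
  ]
}}

```text
t: 15.8
eef_pos: [639.9, 43.7, 114.7]
tool_rot: [180.0, -0.0, 92.8]
ft_force: [1.1, 0.6, -0.6]
grip_width: 80.8
```

Request:
{"api": "jog_arm", "payload": {
  "rows": [
    [[0, 0, 0, 0, 0], [0, 0, 0, -5, 0], [0, 0, 0, -25, 0], [0, 0, 0, -55, 0], [0, 0, 0, -85, 0]]
  ]
}}

```text
t: 16.22
eef_pos: [639.1, 43.7, 200.3]
tool_rot: [-179.9, -0.0, 92.8]
ft_force: [0.1, -0.7, -0.6]
grip_width: 86.8
```

```bash
python3 -c "
from h import *
go(492,154,200)"
```

```text
t 16.22 pos [639.1  43.7 200.3] rot [-1.7989e+02 -1.0000e-02  9.2820e+01] F [ 0.1  -0.67 -0.63] w 86.8
shift [ 117.4 -141.5    0.6] turn 0.0003
```

Request:
{"api": "jog_arm", "payload": {
  "rows": [
    [[0, 22, -26, 0, 0], [0, 46, -55, 0, 0], [0, 71, -86, 0, 0], [0, 96, -116, 0, 0], [0, 110, -133, 0, 0]]
  ]
}}

```text
t: 16.63
eef_pos: [498.1, 150.7, 200.4]
tool_rot: [-180.0, 0.0, 93.1]
ft_force: [-0.6, 0.7, -0.5]
grip_width: 86.9
```

Request:
{"api": "jog_arm", "payload": {
  "rows": [
    [[0, 7.4, -8.5, 0, 0], [0, 7.4, -8.5, 0, 0], [0, 7.4, -8.5, 0, 0], [0, 7.4, -8.5, 0, 0], [0, 7.4, -8.5, 0, 0]]
  ]
}}

```text
t: 17.05
eef_pos: [494.1, 152.6, 199.8]
tool_rot: [-180.0, -0.0, 92.6]
ft_force: [0.8, -0.3, -1.2]
grip_width: 87.5
```

```bash
python3 -c "
from h import *
go(492.3,154,55)
s=sense();c=capture('wrist');cv2.imwrite('pics/w4.png',c['frame'][:,:,::-1]);c=capture('top');cv2.imwrite('pics/t4.png',c['frame'][:,:,::-1])"
```

```text
t 17.05 pos [494.1 152.6 199.8] rot [-1.7999e+02 -2.0000e-02  9.2640e+01] F [ 0.77 -0.26 -1.19] w 87.5
shift [  1.5  -1.8 144.8] turn -0.0028
```

View pics/w4.png

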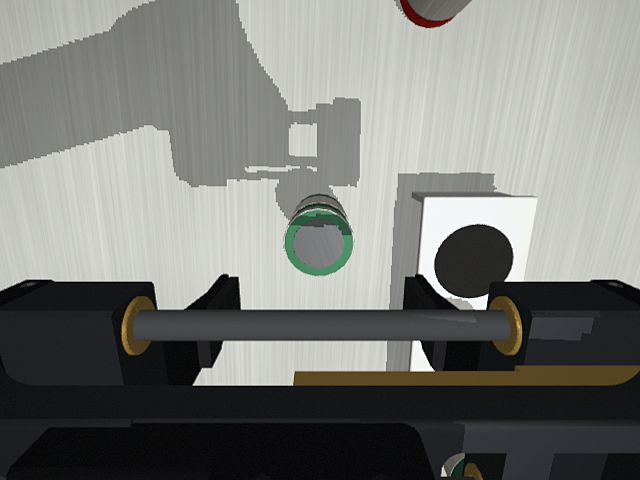

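View pics/t4.png

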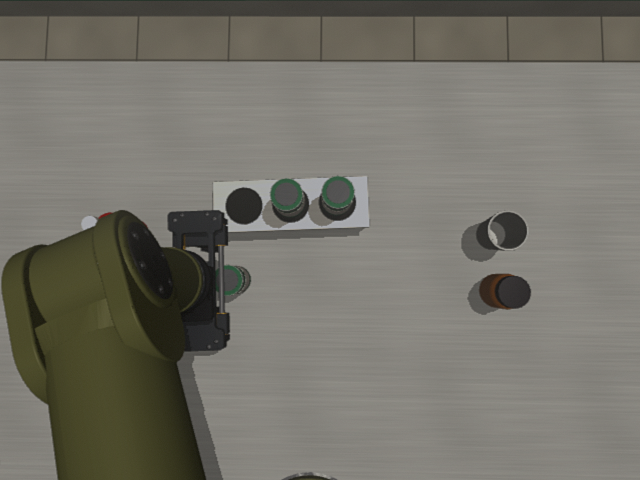

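Two tins stand on the right and middle spots. The third lid sits at (319,243) in the wrist view, and the arm's elbow is near the bottle in plan, so I'll check its clearance.

```bash
python3 -c "
from h import *
c=capture('scene');cv2.imwrite('pics/s4.png',c['frame'][:,:,::-1])
c=capture('top');Z=c['z_map'];R,_=cv2.Rodrigues(c['rvec'])
print('placed',plane(c,286.5,195,155))
for u,v in((80,260),(110,225),(40,290),(140,250),(130,220)):
    z=Z[v,u];print((u,v),(R.T@(np.array([(u-c['cx'])/c['fx']*z,(v-c['cy'])/c['fy']*z,z])-c['tvec'])).round())
print(sense()['qpos'].round(1))
go(492.3,154,55)
"
```

```text
placed [638.64223376  43.02619091 155.        ]
(80, 260) [511. 146. 593.]
(110, 225) [536. 128. 590.]
(40, 290) [490. 170. 596.]
(140, 250) [519. 114. 571.]
(130, 220) [542. 126. 564.]
[ 20.8   6.4 -43.3 103.5   4.5  71.9 -21. ]
t 17.25 pos [493.3 153.5 199.7] rot [-1.7997e+02 -3.0000e-02  9.2740e+01] F [-0.7   0.52  0.13] w 86.9
shift [  0.4  -0.8 144.7] turn -0.0011
```

View pics/s4.png

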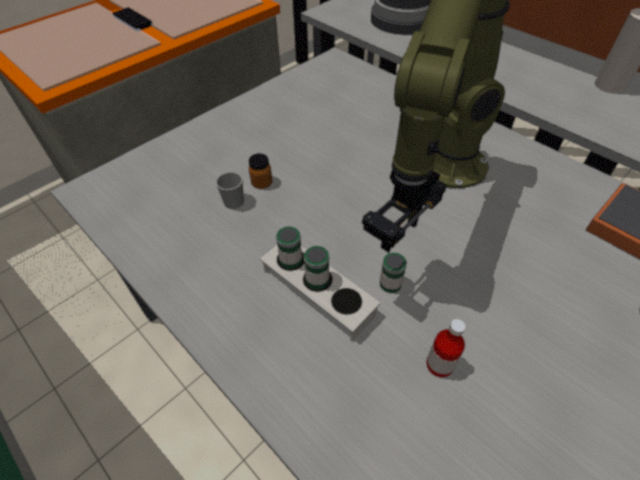

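The elbow is about 590 mm up, so there's no conflict. Grasping the third tin.

Request:
{"api": "jog_arm", "payload": {
  "rows": [
    [[0, 0.5, -0.8, 35, 0], [0, 0.5, -0.8, 70, 0], [0, 0.5, -0.8, 105, 0], [0, 0.5, -0.8, 125, 0], [0, 0.5, -0.8, 135, 0]]
  ]
}}

```text
t: 17.67
eef_pos: [489.8, 153.7, 61.6]
tool_rot: [-179.7, 0.0, 92.8]
ft_force: [0.1, 0.1, 0.2]
grip_width: 87.3
```

Request:
{"api": "jog_arm", "payload": {
  "rows": [
    [[0, 0, 0, 6, 0], [0, 0, 0, 9.5, 0], [0, 0, 0, 9.5, 0], [255, 0, 0, 9.5, 0], [255, 0, 0, 9.5, 0]]
  ]
}}

```text
t: 18.08
eef_pos: [493.0, 154.9, 56.8]
tool_rot: [179.9, -0.0, 92.8]
ft_force: [0.6, 0.0, -0.4]
grip_width: 80.1
```

Request:
{"api": "jog_arm", "payload": {
  "rows": [
    [[255, 0, 0, 0, 0], [255, 0, 0, 0, 0], [255, 0, 0, 0, 0], [255, 0, 0, 0, 0], [255, 0, 0, 0, 0]]
  ]
}}

```text
t: 18.5
eef_pos: [491.9, 154.5, 55.7]
tool_rot: [180.0, 0.0, 92.8]
ft_force: [-2.5, -1.7, 2.7]
grip_width: 55.6
```

Request:
{"api": "jog_arm", "payload": {
  "rows": [
    [[255, 0, 0, 0, 0], [255, 0, 0, 0, 0], [255, 0, 0, 0, 0], [255, 0, 0, 0, 0]]
  ]
}}

```text
t: 18.83
eef_pos: [491.9, 154.5, 55.7]
tool_rot: [-180.0, 0.0, 92.8]
ft_force: [-2.1, -1.4, 5.0]
grip_width: 55.5
```

Request:
{"api": "jog_arm", "payload": {
  "rows": [
    [[255, 0, 0, -5, 0], [255, 0, 0, -15, 0], [255, 0, 0, -30, 0], [255, 0, 0, -40, 0], [255, 0, 0, -40, 0]]
  ]
}}

```text
t: 19.25
eef_pos: [493.3, 155.1, 97.4]
tool_rot: [179.8, -0.0, 92.8]
ft_force: [0.3, 0.4, -6.8]
grip_width: 55.5
```

Request:
{"api": "jog_arm", "payload": {
  "rows": [
    [[255, 0, 0, -20, 0], [255, 0, 0, -50, 0], [255, 0, 0, -80, 0], [255, 0, 0, -100, 0], [255, 0, 0, -110, 0]]
  ]
}}

```text
t: 19.67
eef_pos: [493.0, 155.1, 207.9]
tool_rot: [179.8, -0.0, 92.8]
ft_force: [0.8, 0.6, -6.7]
grip_width: 55.5
```

Request:
{"api": "jog_arm", "payload": {
  "rows": [
    [[255, 0, 0, 0, 0], [255, 0, 0, 0, 0], [255, 0, 0, 0, 0], [255, 0, 0, 0, 0], [255, 0, 0, 0, 0]]
  ]
}}

```text
t: 20.08
eef_pos: [491.0, 154.3, 203.8]
tool_rot: [-179.8, 0.0, 92.8]
ft_force: [-0.3, 0.1, -6.7]
grip_width: 55.7
```

```bash
python3 -c "
from h import *
F=[]
for i in range(4):
    s=sense();F.append(s['ft_force'][2]);c=capture('wrist')
print(np.round(F,2),np.mean(F))
go(635.1,133.9,205)
"
```

```text
[-6.67 -6.54 -6.52 -6.52] -6.562372986352154
t 20.28 pos [491.7 154.5 204.9] rot [-179.95   -0.     92.81] F [-0.72  0.24 -7.03] w 55.6
shift [-27.7 142.2  -0.2] turn 0.0002
```

The third tin is clearly the heaviest: about 6.6 N against 2.4 and 3.0 N. I'll place it on the left spot.

Request:
{"api": "jog_arm", "payload": {
  "rows": [
    [[255, -3, 13, 0, 0], [255, -8, 40, 0, 0], [255, -13, 70, 0, 0], [255, -19, 100, 0, 0], [255, -24, 124, 0, 0]]
  ]
}}

```text
t: 20.7
eef_pos: [619.3, 135.4, 204.8]
tool_rot: [180.0, 0.0, 92.7]
ft_force: [0.4, -0.6, -6.8]
grip_width: 55.6
```

Request:
{"api": "jog_arm", "payload": {
  "rows": [
    [[255, -3, 12, 0, 0], [255, -3.7, 18.2, 0, 0], [255, -3.7, 18.2, 0, 0], [255, -3.7, 18.2, 0, 0], [255, -3.7, 18.2, 20, 0]]
  ]
}}

```text
t: 21.12
eef_pos: [636.6, 135.9, 189.7]
tool_rot: [179.6, -0.1, 92.9]
ft_force: [1.0, 1.4, -5.8]
grip_width: 55.8
```

Request:
{"api": "jog_arm", "payload": {
  "rows": [
    [[255, 0, 0, 15, 0], [255, 0, 0, 30, 0], [255, 0, 0, 45, 0], [255, 0, 0, 53, 0], [255, 0, 0, 53, 0]]
  ]
}}

```text
t: 21.53
eef_pos: [633.0, 133.7, 130.5]
tool_rot: [-179.8, 0.1, 92.9]
ft_force: [-1.6, 0.3, -7.3]
grip_width: 55.6
```

Request:
{"api": "jog_arm", "payload": {
  "rows": [
    [[255, 0, 0, 0, 0], [255, 0, 0, 0, 0], [255, 0, 0, 0, 0]]
  ]
}}

```text
t: 21.78
eef_pos: [636.0, 134.3, 134.0]
tool_rot: [179.9, -0.0, 92.8]
ft_force: [0.7, -0.4, -7.5]
grip_width: 55.4
```

```bash
python3 -c "
from h import *
go(635.1,133.9,116)
"
```

```text
t 21.78 pos [636.  134.3 134. ] rot [ 1.7987e+02 -1.0000e-02  9.2810e+01] F [ 0.66 -0.4  -7.53] w 55.4
shift [-0.3 -0.9 18. ] turn 0.0003
```

Request:
{"api": "jog_arm", "payload": {
  "rows": [
    [[255, 0, -0.5, 5, 0], [255, 0, -0.5, 10, 0], [255, 0, -0.5, 14, 0], [255, 0, -0.5, 14, 0], [255, 0, -0.5, 14, 0]]
  ]
}}

```text
t: 22.2
eef_pos: [634.4, 133.7, 117.7]
tool_rot: [-179.9, 0.0, 92.8]
ft_force: [-1.2, -0.6, -7.2]
grip_width: 55.3
```

Request:
{"api": "jog_arm", "payload": {
  "rows": [
    [[255, 0, 0, 1, 0], [255, 0, 0, 1.5, 0], [255, 0, 0, 1.5, 0], [255, 0, 0, 1.5, 0]]
  ]
}}

```text
t: 22.53
eef_pos: [634.8, 133.9, 117.0]
tool_rot: [180.0, 0.0, 92.8]
ft_force: [1.0, 0.5, -7.0]
grip_width: 55.3
```

Request:
{"api": "jog_arm", "payload": {
  "rows": [
    [[255, 0, 0, 0.5, 0], [255, 0, 0, 1, 0], [255, 0, 0, 1, 0], [255, 0, 0, 1, 0]]
  ]
}}

```text
t: 22.87
eef_pos: [634.8, 133.8, 115.9]
tool_rot: [-180.0, 0.0, 92.8]
ft_force: [0.1, 0.3, -7.7]
grip_width: 55.6
```

Request:
{"api": "jog_arm", "payload": {
  "rows": [
    [[255, 0, 0, 0.5, 0], [255, 0, 0, 0.8, 0], [255, 0, 0, 0.8, 0], [255, 0, 0, 0.8, 0]]
  ]
}}

```text
t: 23.2
eef_pos: [634.8, 133.9, 115.8]
tool_rot: [180.0, 0.0, 92.8]
ft_force: [-2.7, -1.0, -0.2]
grip_width: 55.7
```

Request:
{"api": "jog_arm", "payload": {
  "rows": [
    [[255, 0, 0, 0.3, 0], [255, 0, 0, 0.6, 0], [255, 0, 0, 0.6, 0], [255, 0, 0, 0.6, 0]]
  ]
}}

```text
t: 23.53
eef_pos: [634.9, 133.9, 115.8]
tool_rot: [180.0, 0.0, 92.8]
ft_force: [-5.7, -1.3, 4.5]
grip_width: 55.5
```

Request:
{"api": "jog_arm", "payload": {
  "rows": [
    [[0, 0, 0, 0, 0], [0, 0, 0, 0, 0], [0, 0, 0, 0, 0], [0, 0, 0, 0, 0], [0, 0, 0, 0, 0]]
  ]
}}

```text
t: 23.95
eef_pos: [635.2, 134.0, 114.6]
tool_rot: [180.0, -0.0, 92.8]
ft_force: [0.2, 0.1, 0.3]
grip_width: 80.7
```

Request:
{"api": "jog_arm", "payload": {
  "rows": [
    [[0, 0, 0, 0, 0], [0, 0, 0, 0, 0], [0, 0, 0, -20, 0], [0, 0, 0, -50, 0], [0, 0, 0, -80, 0]]
  ]
}}

```text
t: 24.37
eef_pos: [634.0, 133.6, 194.3]
tool_rot: [-179.9, 0.0, 92.8]
ft_force: [1.1, 0.2, -0.3]
grip_width: 86.7
```

Request:
{"api": "jog_arm", "payload": {
  "rows": [
    [[0, 0, -35, 0, 0], [0, 0, -70, 0, 0], [0, 0, -105, 0, 0], [0, 0, -120, 0, 0], [0, 0, -120, 0, 0]]
  ]
}}

```text
t: 24.78
eef_pos: [512.0, 128.1, 194.7]
tool_rot: [-180.0, 0.2, 92.9]
ft_force: [1.0, 0.1, -0.1]
grip_width: 87.1
```

```bash
python3 -c "
from h import *
go(634.9,133.9,115)
c=capture('top');cv2.imwrite('pics/t5.png',c['frame'][:,:,::-1])
c=capture('scene');cv2.imwrite('pics/s5.png',cv2.resize(c['frame'][180:360,220:460,::-1],None,fx=3,fy=3))
"
```

```text
t 24.78 pos [512.  128.1 194.7] rot [-1.7997e+02  1.7000e-01  9.2900e+01] F [ 0.98  0.12 -0.05] w 87.1
shift [ -0.2 123.1  79.6] turn 0.0017
```

View pics/t5.png

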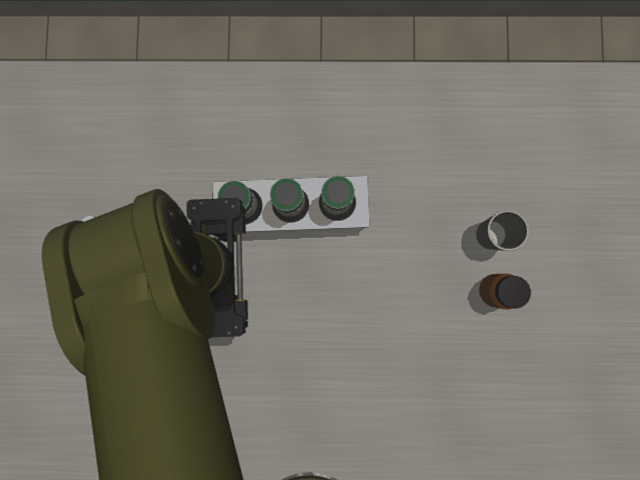

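View pics/s5.png

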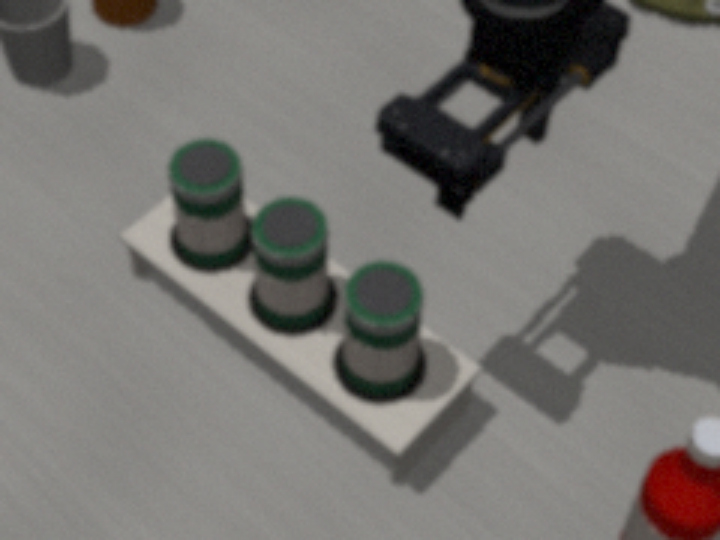

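All three tins stand centred on the black spots, with lids at (235,197), (287,195) and (338,192) in the top view. Going back for the left one.

Request:
{"api": "jog_arm", "payload": {
  "rows": [
    [[0, 0, 30, 0, 0], [0, 0, 65, 0, 0], [0, 0, 100, 0, 0], [0, 0, 120, 0, 0], [0, 0, 120, 0, 0]]
  ]
}}

```text
t: 25.3
eef_pos: [639.7, 132.6, 192.5]
tool_rot: [180.0, -0.1, 92.6]
ft_force: [-0.1, -0.8, -0.0]
grip_width: 86.7
```

Request:
{"api": "jog_arm", "payload": {
  "rows": [
    [[0, 0, 0, 0, 0], [0, 0, 0, 0, 0], [0, 0, 0, 0, 0]]
  ]
}}

```text
t: 25.55
eef_pos: [634.3, 134.2, 194.4]
tool_rot: [-180.0, -0.0, 92.8]
ft_force: [-0.0, 0.0, -0.1]
grip_width: 86.8
```

```bash
python3 -c "
from h import *
go(634.9,133.9,115)"
```

```text
t 25.55 pos [634.3 134.2 194.4] rot [-179.97   -0.     92.84] F [-0.    0.   -0.15] w 86.8
shift [-0.4  0.6 79.4] turn 0.0008
```

Request:
{"api": "jog_arm", "payload": {
  "rows": [
    [[0, 0, 0.5, 25, 0], [0, 0, 0.5, 50, 0], [0, 0, 0.5, 70, 0], [0, 0, 0.5, 78, 0], [0, 0, 0.5, 78, 0]]
  ]
}}

```text
t: 25.97
eef_pos: [633.5, 133.2, 114.7]
tool_rot: [-179.8, 0.1, 92.8]
ft_force: [0.6, -0.7, 0.2]
grip_width: 86.9
```

Request:
{"api": "jog_arm", "payload": {
  "rows": [
    [[0, 0, 0, 0, 0], [0, 0, 0, 0, 0], [255, 0, 0, 0, 0], [255, 0, 0, 0, 0], [255, 0, 0, 0, 0]]
  ]
}}

```text
t: 26.38
eef_pos: [635.8, 134.0, 117.5]
tool_rot: [179.9, 0.0, 92.8]
ft_force: [-0.3, -0.2, 0.2]
grip_width: 74.2
```

Request:
{"api": "jog_arm", "payload": {
  "rows": [
    [[255, 0, 0, 0, 0], [255, 0, 0, 0, 0], [255, 0, 0, 0, 0], [255, 0, 0, 0, 0], [255, 0, 0, 0, 0]]
  ]
}}

```text
t: 26.8
eef_pos: [635.0, 133.8, 116.6]
tool_rot: [-180.0, 0.0, 92.8]
ft_force: [-2.2, 0.4, 1.9]
grip_width: 55.3
```

Request:
{"api": "jog_arm", "payload": {
  "rows": [
    [[255, 0, 0, 0, 0], [255, 0, 0, 0, 0], [255, 0, 0, 0, 0]]
  ]
}}

```text
t: 27.05
eef_pos: [635.0, 133.8, 116.6]
tool_rot: [-180.0, 0.0, 92.8]
ft_force: [-2.2, -0.9, 2.1]
grip_width: 55.5
```

Request:
{"api": "jog_arm", "payload": {
  "rows": [
    [[255, 0, 0, -5, 0], [255, 0, 0, -15, 0], [255, 0, 0, -30, 0], [255, 0, 0, -45, 0], [255, 0, 0, -55, 0]]
  ]
}}

```text
t: 27.47
eef_pos: [635.5, 133.9, 172.5]
tool_rot: [180.0, -0.0, 92.8]
ft_force: [0.8, 0.5, -7.4]
grip_width: 55.4
```

Request:
{"api": "jog_arm", "payload": {
  "rows": [
    [[255, 0, 0, -15, 0], [255, 0, 0, -35, 0], [255, 0, 0, -55, 0], [255, 0, 0, -70, 0], [255, 0, 0, -75, 0]]
  ]
}}

```text
t: 27.88
eef_pos: [636.3, 134.4, 249.3]
tool_rot: [179.8, -0.0, 92.8]
ft_force: [0.4, 0.9, -6.9]
grip_width: 55.7
```

Request:
{"api": "jog_arm", "payload": {
  "rows": [
    [[255, 0, 0, 0, 0], [255, 0, 0, 0, 0], [255, 0, 0, 0, 0], [255, 0, 0, 0, 0], [255, 0, 0, 0, 0]]
  ]
}}

```text
t: 28.3
eef_pos: [634.8, 133.6, 245.2]
tool_rot: [-179.9, 0.0, 92.8]
ft_force: [0.1, 0.5, -7.6]
grip_width: 55.3
```

Request:
{"api": "jog_arm", "payload": {
  "rows": [
    [[255, 0, 0, 0, 0], [255, 0, 0, 0, 0], [255, 0, 0, 0, 0], [255, 0, 0, 0, 0], [255, 0, 0, 0, 0]]
  ]
}}

```text
t: 28.72
eef_pos: [635.3, 133.9, 246.6]
tool_rot: [180.0, 0.0, 92.8]
ft_force: [-0.3, -0.6, -7.1]
grip_width: 55.4
```

```bash
python3 -c "
from h import *
go(635,134,245)
print(sense()['dq'].round(2))
c=capture('scene');cv2.imwrite('pics/s6.png',c['frame'][:,:,::-1])
c=capture('top');cv2.imwrite('pics/t6.png',c['frame'][:,:,::-1])
F=[]
for i in range(4): capture('wrist');F.append(sense()['ft_force'][2])
print(np.round(F,2)); go(635,134,245)
"
```

```text
t 28.72 pos [635.3 133.9 246.6] rot [180.     0.    92.81] F [-0.26 -0.62 -7.05] w 55.4
shift [ 0.1 -0.3  1.6] turn 0.0002
[ 0.04 -0.07 -0.01  0.03 -0.02 -0.01 -0.03]
[-6.12 -7.62 -7.02 -6.6 ]
t 29.02 pos [635.3 133.9 246.5] rot [1.800e+02 1.000e-02 9.281e+01] F [-0.43  0.46 -6.6 ] w 55.4
shift [ 0.2 -0.3  1.5] turn 0.0002
```

View pics/s6.png

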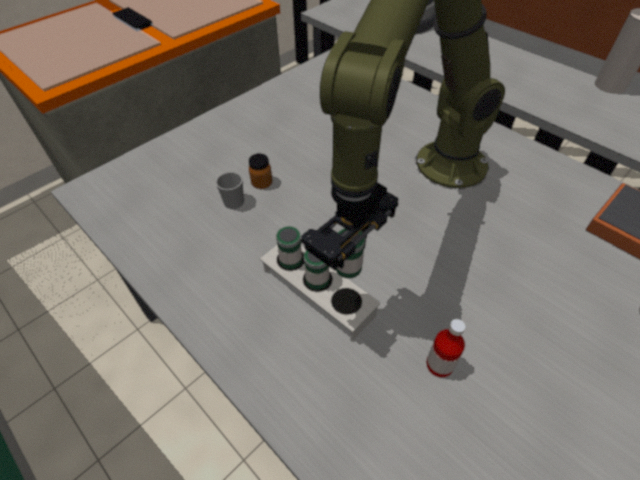

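View pics/t6.png

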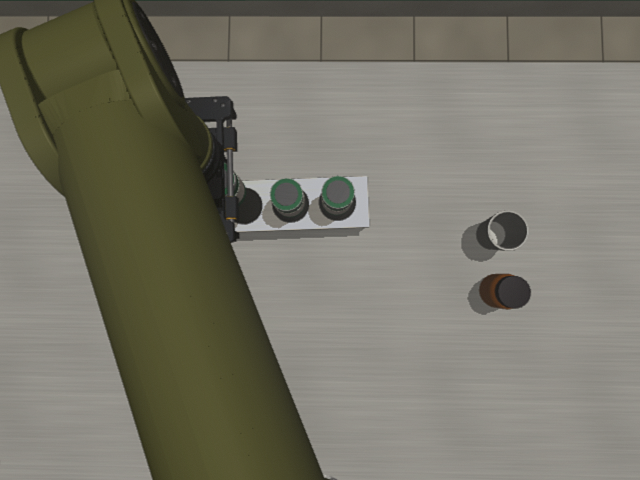

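The heavy tin is held about 130 mm above the shelf and the left spot is empty. The other two stand where I put them, and the bystanders haven't moved. Handing in.

```bash
python3 -c "
from cell import finish_job
print(finish_job())"
```

```text
the job is handed in; nothing more can be done
None
```

I set the three tins upright on the three spots and let go of them. I then picked the heaviest back up from the left spot and handed the job in with it still held; the hand-in gives no verdict.

- **Weights:** while each tin was held still, the wrist force read about 2.4 N (right spot), 3.0 N (middle) and 6.6–7 N (left). The readings scatter by roughly 1 N, but the heaviest is unmistakable.
- **Held tin:** its underside is about 130 mm above the shelf top. It is upright in a 40 N grip, with the arm at rest and the wrist still reading about 7 N.
- **Other two tins:** from the top camera they measured about 2 mm or less from their spot centres after I put them down. The last pictures show them upright and in the same place.
- **Placing force:** at touch-down the wrist force never read more than 6 N upward.
- **Bystanders:** the cup and the cherry jar look unmoved in the last top and scene pictures. The bottle was hidden by the arm in the top view, but the scene view shows it upright and in place.

No check failed. The job took about 29 s of the 70 s allowed.

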